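Park the index plunger and close the drilling jig on a pipe coupling

ROBOT

A 6-joint arm with a two-finger parallel gripper is mounted at the origin on the work surface; the furniture and walls round the work are solid. World frame = base frame: x ahead of the robot, y to its left, z up, the work surface at z = 0. Lengths are in mm, angles in rad, forces in N, time in s.
With the tool pointing down it reaches from about 325 to 775 mm from the base axis. Payload 5.5 kg.
Tool frame: the origin (TCP) lies at the centre of the arm's flange, where the gripper is bolted on; the fingertips stand 173 mm ahead of it and the grasp point (between the pads) lies 155 mm ahead of it; z points along the fingers, y is the line along which they close (so a half turn about z gives the same grasp; the last joint's range is limited). The gripper opens to 85 mm and grips with 20 to 120 N. Pads are 22 mm wide; open, the fingers measure 114 mm over their backs; the gripper's body (76 mm by 85 mm) begins 54 mm behind the grasp point. The pads swing forward as they close: fully open they stand 13 mm farther back than shut.
Start: joints at [-1.182, 0.091, 1.231, -0, 1.82, -0.057], TCP at [258.71, -541.375, 404.675] pointing down, gripper open.
Joint ranges: [-2.87, 2.87], [-0.86, 2.18], [0.17, 2.46], [-1.51, 4.65], [0.06, 2.69], [-2.65, 2.65]. Speed limits (rad/s): [2.57, 2.57, 3.01, 3.14, 3.14, 3.14].

INTERFACE

Orientations are given as a rotation vector (axis times angle).
In Python, from workcell import readout, optics, job gives the robot as it stands.
- The arm moves only by the shell command python3 -m handwheel 'ROWS' [FORCE]. ROWS is text: rows parted by semicolons, each of 7 numbers parted by spaces: the shift along the tool's x, y, z normalised to -1 to 1, where 1 is 25 mm, then the turn, a rotation vector about the tool's x, y, z normalised to -1 to 1, where 1 is 0.12 rad, then the gripper command: -1 is fully open, 1 is shut, values between are in proportion. A call has 1 to 5 rows; each row shifts and turns the commanded pose from where the row before left it, along the tool's axes as they then stand; what a row does not reach is not made up. A row lasts 1/10 s, in which the tool goes at most 50 mm and 8.59 degrees, less where a joint would pass 70% of its speed; a pose out of reach is approached as far as the arm can. A call with a number of a shift or a turn outside -1 to 1 is refused whole. A call with a gripper value outside its range is refused whole. The fingers move at their own pace and stop on an object; FORCE is the grip in N (left out, the last holds). Time passes only in rows, so rows that do not move let the fingers close. It gives the time, the measured TCP pose, the force, the opening and the grip force at its end, in the units of the state.
- readout.sense(): the state, without advancing time (a new reading comes with each control period).
- optics.grab_frame(name): name is "scene" or "top"; returns the picture (420x560x3 uint8, red, green, blue); there is no depth.
- optics.camera_params(name): a dict with "fx", "fy", "cx", "cy" (pixels), "dist_coeffs" ([k1, k2, p1, p2, k3] as OpenCV has them; the pictures are not rectified), "rvec" (rotation vector, rad) and "tvec" (3), from world to camera coordinates, as OpenCV has them. Camera axes: x right, y down, z forward; pixel columns grow to the right and rows downward; lengths in mm; the calibration is good to about 2 mm. A picture is of the moment at which its call begins. camera_params takes no time and is no camera call.
- job.hand_in(): hands the job in; it is judged then, once.
The state is a dict: "time": time; "q": joint angles; "qvel": joint speeds; "joint_torque": joint torques, N m; "ee_pos": TCP position; "orientation": TCP orientation; "contact_force": force on the tool from outside, world axes, zero at the start; "ft_torque": the same for the moment, N m; "gripper_width": opening from 0.0 (shut) to 1.0 (fully open); "grasp_force": force on a finger pad.
Only numpy, scipy, OpenCV 4.12 (cv2) and the standard library are available. Lean on these libraries where they do the work, as an engineer would, in place of code of your own. Each camera call takes 0.05 s, during which the arm holds its last target. There are 200 camera calls.

TASK

Unlock the sliding stop of the drilling jig: pull the black knob of its sprung index plunger straight up, twist it clockwise and let it down into its rest notch so that the pin stays retracted. Then slide the stop along its rails towards the blue V-fence until the grey-white pipe coupling is held snugly between the V and the stop's sprung rubber pad, the pad pressed part-way in but not driven to its end; do not squeeze the coupling hard or tip it, never force the knob or the stop while the plunger still catches, and leave the other things on the worktop alone.

Things in the scene. Friction and masses are not known exactly. Their poses are not given: they have to be found in the camera images.
- jig: drilling jig, fixed: aluminium base plate 96 x 270 x 12 mm, long along its own y axis, two dark guide rails (9 mm wide, 12 mm high, 77 mm apart inside) along it. Origin: centre of the plate's underside, z up. At its +y end stands the blue V-fence, 76 mm wide, 46 mm high above the plate, its V (120 degrees) open towards -y and the stop
- home_mid (a point): point on the plate's top, axes as the jig's, at the middle of where a coupling's centre can be when it lies home in the V. The fence is clamped anywhere in a 20 mm range, so home is from 10 mm before to 10 mm beyond this point along the jig's y; that setting is not measured and must be found by feel
- stop: sliding stop, green block 74 x 50 mm, 30 mm high, that slides along the jig's +y between the rails (85 mm travel). Origin: centre of its underside on the plate's top; axes as the jig's. Starts at jig y = -0.05 m, locked there by the plunger's pin in a hole of the plate (about 1 mm play). Unlocked it moves stiffly, about 12 N steady friction, and stays where left. It may be pushed by its parked knob
- pad_face (a point): where the face of the stop's black rubber pad (50 mm wide, 24 mm high) stands when not pressed, 38 mm ahead (+y) of the stop's origin. The pad sits on springs: 2 N to start it, 0.9 N per mm, 10 N at its end 9.5 mm in, then solid. Aim for 3 to 7 N on the coupling. The pad meets the coupling after 5 mm or more of travel; the coupling slides easily (under 1.5 N) until home
- knob_grip (a point): centre of the plunger's black round knob, 30 mm diameter, 30 mm high (point half-way up, 84 mm above the worktop when locked), on the plunger's upright axis, in the middle of the stop; a red line on its top lies along the jig's x when locked. Below it a steel crown of 28 mm diameter, top 64 mm above the worktop
- plunger (a joint): lift of the plunger, m: 0 locked (pin in the hole, knob down), about 0.0095 resting in the rest notch, 0.014 or more clear of the crown so that it can turn, 0.017 its solid upper end. A spring pulls it down with 5 N at 0 and 10 N at the top, lightly damped. The pin is clear of the hole above 0.0075
- knob (a joint): turn of the plunger's knob, rad, clockwise seen from above is positive: about 0 in the locking slot, 1.31 at the rest notch (4 mm deep), solid end at 1.38. Between the two the crown is at full height: twisting before the lift clears it jams. Play in slot and notch is about 0.08
- coupling_mid (a point): centre, half-way up, of the loose off-white pipe coupling (a plain plastic tube with a waist) standing upright on the jig's plate between the rails, 63 mm diameter, 46 mm high, about 90 g; it starts clear of both fence and pad
- coupling: the same coupling; origin: centre of its underside, z up along its bore
- screwdriver: bystander: orange-handled screwdriver lying on the worktop, 199 mm long; leave alone
- glue: bystander: small glue bottle, 41 mm diameter, 124 mm high, origin centre of its underside; leave alone
- flux: bystander: small white jar with red bands, 35 mm diameter, 38 mm high; leave alone
- bearing: bystander: ball bearing lying flat, 35 mm diameter, 10 mm high; leave alone
- bolt: bystander: steel hex bolt with nuts standing upright, 32 mm high; leave alone
Not all that is in view belongs to the job. Leave any brown or pink look-alike of the coupling alone.

How it is judged (in metres and radians):
On the way, in this order (a step that is already met when the one before it is completed fails the run):
1. the plunger rests retracted in its rest notch (value of joint plunger between 0.0085 and 0.0125 m and value of joint knob above 1.1 rad), for 0.2 s.
2. the coupling is pressed home by the stop's pad (all of step 1 and contact force between coupling and stop between 1.5 and 13 N), for 0.2 s.
At the end, for the whole second after the job is handed in: the plunger rests in its notch by itself (lift 8.5 to 12.5 mm, turn over 1.1 rad), the coupling stands upright (within 0.1 rad) and centred within 6 mm in the jig, pressed into the V by the stop's pad with 1.5 to 13 N, and all is at rest (all of step 2 and angle between coupling's own z axis and vertical below 0.1 rad and x of coupling_mid in the frame of jig between -0.006 and 0.006 m and linear speed of coupling below 0.005 m/s and linear speed of stop below 0.003 m/s); the robot touches nothing.
It fails at once if the coupling is squeezed with more than 16 N by the stop (contact force between coupling and stop above 16 N).
It fails at once if the coupling is tipped over 0.25 rad (angle between coupling's own z axis and vertical above 0.25 rad).
It fails at once if the plunger catches with more than 30 N (knob twisted against the crown before it is lifted clear, or stop pushed while the pin is in its hole) (contact force between stop and jig above 30 N).
It fails at once if a bystander is moved by more than 20 mm (distance of any of screwdriver, glue, flux, bearing, bolt from where it was at the start of the episode above 0.02 m).
It also fails if it takes over 56 s, if anything falls off the work surface, if the arm or the gripper's body presses on something with over 40 N, if the wrist force passes 120 N, or if a joint passes its speed limit or range.

## Working session

There is one attempt and no reset: what is moved stays moved. The work goes in short steps, Python scripts to look and compute and a shell command to move; the robot and the scene stay as the last step left them, time stands still between calls to the robot, and variables do not carry over. Pictures are saved under pics/ and viewed, at most 10 in all, crops included, and the job is handed in when it is done.

```bash
mkdir -p pics; ls; python3 - <<'E'
from workcell import readout, optics
import cv2
for n in("scene","top"):
    im=optics.grab_frame(n); cv2.imwrite(f"pics/{n}0.png",im[:,:,::-1])
    print(optics.camera_params(n))
print(readout.sense())
E
```

```text
pics
{'fx': 389.9721697792641, 'fy': 389.9721697792641, 'cx': 284.3685374189548, 'cy': 209.85331032691056, 'dist_coeffs': array([-0.02718998,  0.        ,  0.        ,  0.        ,  0.        ]), 'rvec': array([ 1.91662548, -0.9571629 ,  0.53527   ]), 'tvec': array([-290.54659896,  229.27014138, 1027.96142727])}
{'fx': 431.36308682479034, 'fy': 431.36308682479034, 'cx': 274.9339853599353, 'cy': 204.99665409702666, 'dist_coeffs': array([0.03639349, 0.        , 0.        , 0.        , 0.        ]), 'rvec': array([ 2.15256747, -2.11661546,  0.23934316]), 'tvec': array([ -82.28845194,  409.07424441, 1156.3710368 ])}
{'time': 0.1, 'q': array([-1.18168108e+00,  9.18226590e-02,  1.23175902e+00,  2.40855411e-05,
        1.81981585e+00, -5.67158765e-02]), 'qvel': array([ 0.00124178, -0.00067211, -0.00389087, -0.00057892,  0.00084537,
        0.00014018]), 'joint_torque': array([ 4.23028760e-03, -4.60214853e+01, -4.19220042e+01,  2.40855297e-05,
        1.06308542e-02,  5.87508836e-06]), 'ee_pos': array([ 258.74070088, -541.40991925,  403.64390139]), 'orientation': array([-3.06211855e+00, -6.94139074e-01,  4.32608986e-04]), 'contact_force': array([-0.1098561 , -0.00091848, -0.66551075]), 'ft_torque': array([ 0.01094884,  0.03326065, -0.01357315]), 'grasp_force': 0.0, 'gripper_width': 0.99881836081004}
```

View pics/top0.png

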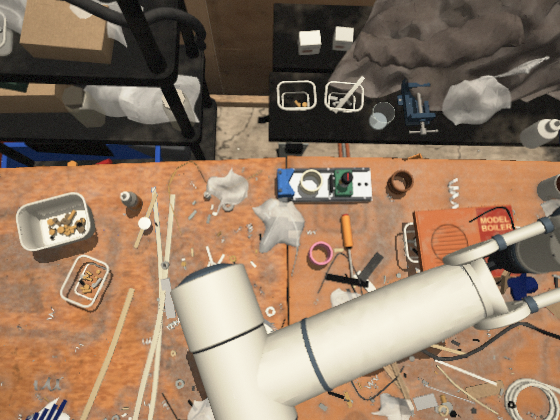

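View pics/scene0.png

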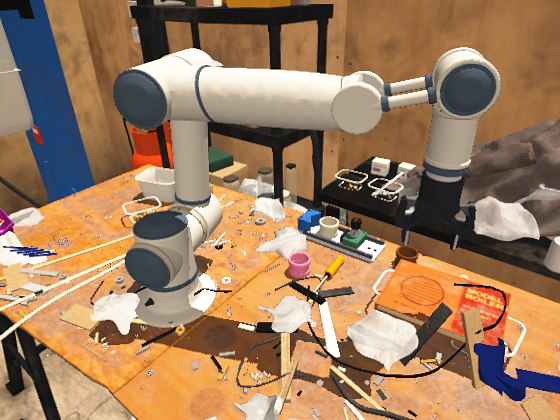

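The top view shows the jig at about (277–371, 168–202), with the blue fence at its left end, the off-white coupling at (311,183) and the green stop with its knob at (345,180). The brown ring (400,182) and the pink ring (320,253) are look-alikes. The coupling I want is the off-white one between the rails. I'll confirm that in an enlarged crop and measure.

```bash
cat > h.py <<'E'
import numpy as np, cv2
from workcell import readout, optics
def ray(n,px):
    p=optics.camera_params(n);K=np.array([[p['fx'],0,p['cx']],[0,p['fy'],p['cy']],[0,0,1]])
    R=cv2.Rodrigues(p['rvec'])[0];u=cv2.undistortPoints(np.array([[px]],float),K,p['dist_coeffs'])[0,0]
    return -R.T@p['tvec'],R.T@np.array([u[0],u[1],1])
def plane(n,px,z):
    c,d=ray(n,px);return c+d*(z-c[2])/d[2]
def proj(n,X):
    p=optics.camera_params(n);K=np.array([[p['fx'],0,p['cx']],[0,p['fy'],p['cy']],[0,0,1]])
    return cv2.projectPoints(np.array([X],float),p['rvec'],p['tvec'],K,p['dist_coeffs'])[0].ravel()
E
python3 - <<'E'
from h import *
t=cv2.imread("pics/top0.png");s=cv2.imread("pics/scene0.png")
a=cv2.resize(t[150:220,265:425],(800,350),interpolation=cv2.INTER_CUBIC)
b=cv2.resize(s[195:270,285:405],(400,250),interpolation=cv2.INTER_CUBIC)
o=np.zeros((600,800,3),np.uint8);o[:350]=a;o[350:,:400]=b;cv2.imwrite("pics/crop1.png",o)
for n,im in(("top",t),("scene",s)):
    hsv=cv2.cvtColor(im,cv2.COLOR_BGR2HSV)
    for nm,lo,hi in(("green",(60,80,30),(90,255,255)),("blue",(100,120,80),(125,255,255))):
        m=cv2.inRange(hsv,lo,hi);k,_,st,c=cv2.connectedComponentsWithStats(m)
        for i in range(1,k):
            if st[i,4]>40: print(n,nm,st[i],c[i])
for px in((277,169),(371,169),(371,202),(277,202)): print(plane("top",px,20))
E
```

```text
top green [334 170  18  26 248] [341.56048387 184.31451613]
top blue [  4 142  23   5  95] [ 15.29473684 144.07368421]
top blue [155 145   6  17  88] [157.21590909 153.11363636]
top blue [  1 154   7  14  71] [  3.87323944 161.08450704]
top blue [277 169  17  26 330] [284.62424242 181.67575758]
top blue [526 278  12  12  98] [530.71428571 283.35714286]
top blue [ 54 400  13  20  70] [ 59.98571429 409.15714286]
top blue [ 47 404  10  16  50] [ 51.58 411.6 ]
scene green [208 147  25  25 242] [218.02892562 157.03305785]
scene green [342 230  25  18 237] [354.06329114 239.64978903]
scene blue [   0    0   95  204 8486] [ 47.69420222 103.37838793]
scene blue [298 209  23  22 348] [308.67528736 219.71264368]
scene blue [  9 247  48   9 151] [ 32.65562914 250.8410596 ]
scene blue [ 474  339   86   60 1923] [510.02548102 372.28185127]
[519.78595251 -80.5097782   20.        ]
[ 525.83179813 -351.96017886   20.        ]
[ 428.59875694 -349.20939728   20.        ]
[423.18049893 -81.74338711  20.        ]
```

View pics/crop1.png

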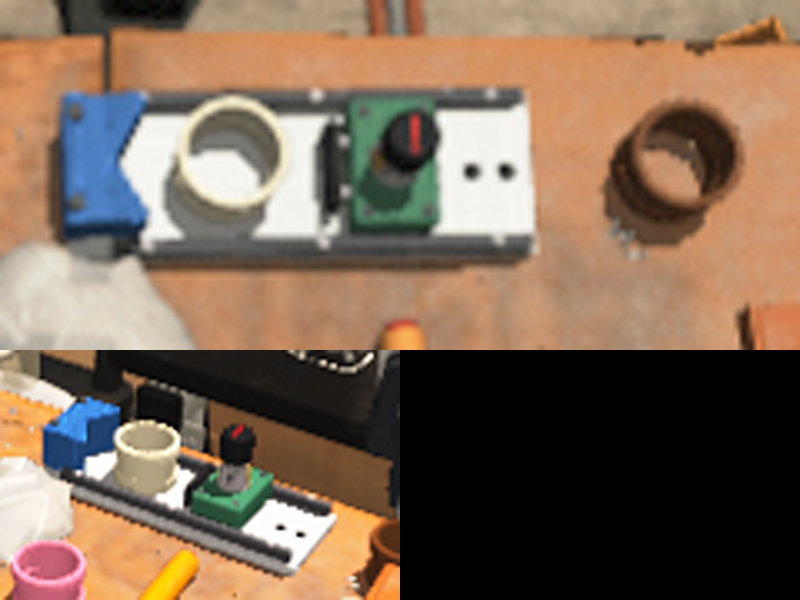

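The crop confirms it: the off-white coupling stands on the plate between the fence and the stop. The knob's red line is at about (347.8,176.6) in the top view and (356.1,219.9) in the scene view. The brown and pink rings are off the jig.

```bash
python3 - <<'E'
from h import *
def R5(x,y): return (265+(x+.5)/5-.5,150+(y+.5)/5-.5)
k=R5(414,133); ks=(285+237/3.333,195+83/3.333)
print("top@99",plane("top",k,99),"scene@99",plane("scene",ks,99))
c1,d1=ray("top",k);c2,d2=ray("scene",ks)
A=np.stack([d1,-d2],1);s=np.linalg.lstsq(A,c2-c1,rcond=None)[0];print(c1+d1*s[0],c2+d2*s[1])
for p in((140,97),(522,94),(533,240),(150,243)): print("rail24",plane("top",R5(*p),24))
print("coupling top",plane("top",R5(232,153),58), plane("scene",(285+147/3.33,195+85/3.33),58))
for p in((472,171),(507,172)): print("hole",plane("top",R5(*p),12))
q=readout.sense();print(cv2.Rodrigues(q['orientation'])[0])
E
```

```text
top@99 [ 481.68801974 -267.11642596   99.        ] scene@99 [ 478.15416972 -271.29325779   99.        ]
[ 482.72648509 -267.90386531   95.1349523 ] [ 483.38902646 -268.78683361   95.4928548 ]
rail24 [ 519.67571868 -125.07265774   24.        ]
rail24 [ 526.34359064 -345.18481259   24.        ]
rail24 [ 440.54107939 -349.11165345   24.        ]
rail24 [ 434.34149104 -131.24850014   24.        ]
coupling top [ 479.05159113 -173.91214329   58.        ] [ 485.62228701 -174.81153792   58.        ]
hole [ 483.14898923 -318.03422478   12.        ]
hole [ 482.98180598 -338.30361067   12.        ]
[[ 9.02250082e-01  4.31212650e-01 -6.63116184e-04]
 [ 4.31213142e-01 -9.02248529e-01  1.67880349e-03]
 [ 1.25625700e-04 -1.80064500e-03 -9.99998371e-01]]
```

```bash
python3 -m handwheel '0.98 -0.46 0.2 0 0 0 -1;0.98 -0.46 0.2 0 0 0 -1;0.98 -0.46 0.2 0 0 0 -1;0.98 -0.46 0.2 0 0 0 -1;0.98 -0.46 0.2 0 0 0 -1' 20
python3 -m handwheel '0.98 -0.46 0.2 0 0 0 -1;0.98 -0.46 0.2 0 0 0 -1;0.98 -0.46 0.2 0 0 0 -1;0.98 -0.46 0.2 0 0 0 -1;0.98 -0.46 0.2 0 0 0 -1'
python3 -m handwheel '0.98 -0.46 0.2 0 0 0 -1;0.98 -0.46 0.2 0 0 0 -1;0.98 -0.46 0.2 0 0 0 -1;0 0 0.2 0 0 -0.96 -1;0 0 0.2 0 0 -0.96 -1'
python3 -m handwheel '0 0 0.2 0 0 -0.96 -1;0 0 0.2 0 0 -0.96 -1;0 0 0.2 0 0 -0.96 -1;0 0 0 0 0 -0.96 -1;0 0 0 0 0 -0.96 -1'
python3 -m handwheel '0 0 0 0 0 -0.96 -1;0 0 0 0 0 -0.96 -1;0 0 0 0 0 -0.96 -1;0 0 0 0 0 0 -1;0 0 0 0 0 0 -1'
python3 -c "
from h import *
s=readout.sense();print(s['ee_pos'],cv2.Rodrigues(s['orientation'])[0],s['q'],s['contact_force'])"
```

```text
time: 0.6
ee_pos: [345.0, -435.8, 378.9]
orientation: [-3.063, -0.694, 0.0]
contact_force: [0.3, 0.1, 0.2]
gripper_width: 0.998
grasp_force: 0.0
time: 1.1
ee_pos: [430.7, -331.0, 353.9]
orientation: [-3.063, -0.694, 0.001]
contact_force: [0.6, 0.2, 0.1]
gripper_width: 0.999
grasp_force: 0.0
time: 1.6
ee_pos: [482.1, -268.2, 328.8]
orientation: [-2.959, -1.051, 0.001]
contact_force: [-0.0, -0.7, -1.0]
gripper_width: 0.998
grasp_force: 0.0
time: 2.1
ee_pos: [481.5, -269.1, 313.8]
orientation: [-2.54, -1.846, 0.001]
contact_force: [-0.8, 0.1, 0.1]
gripper_width: 1.002
grasp_force: 0.0
time: 2.6
ee_pos: [481.6, -269.1, 314.3]
orientation: [-2.194, -2.247, 0.0]
contact_force: [-1.0, 0.6, -0.5]
gripper_width: 0.995
grasp_force: 0.0
[ 481.57983058 -269.11364495  314.29156631] [[-2.39734937e-02  9.99712415e-01 -5.98818344e-04]
 [ 9.99712520e-01  2.39737190e-02  3.72097371e-04]
 [ 3.86346264e-04 -5.89725722e-04 -9.99999751e-01]] [-5.71251862e-01 -3.77760191e-02  1.52146145e+00 -1.07965145e-05
  1.65861215e+00 -5.95228712e-01] [-1.04636111  0.58910918 -0.51542936]
```

```bash
python3 -m handwheel '0 0 0.7 0 0 0 -1;0 0 0.7 0 0 0 -1;0 0 0.7 0 0 0 -1;0 0 0.7 0 0 0 -1;0 0 0.1 0 0 0 -1'
python3 - <<'E'
from h import *
t=optics.grab_frame("top")[:,:,::-1];s=optics.grab_frame("scene")[:,:,::-1]
o=np.zeros((600,800,3),np.uint8)
o[:300]=cv2.resize(t[140:230,250:490],(800,300),interpolation=cv2.INTER_CUBIC);o[300:]=cv2.resize(s[165:285,265:425],(800,300)) if 0 else cv2.resize(s[175:265,250:490],(800,300),interpolation=cv2.INTER_CUBIC)
cv2.imwrite("pics/c2.png",o)
E
```

```text
time: 3.1
ee_pos: [481.0, -268.7, 239.3]
orientation: [-2.19, -2.245, 0.001]
contact_force: [0.5, -0.0, -1.0]
gripper_width: 0.999
grasp_force: 0.0
```

View pics/c2.png

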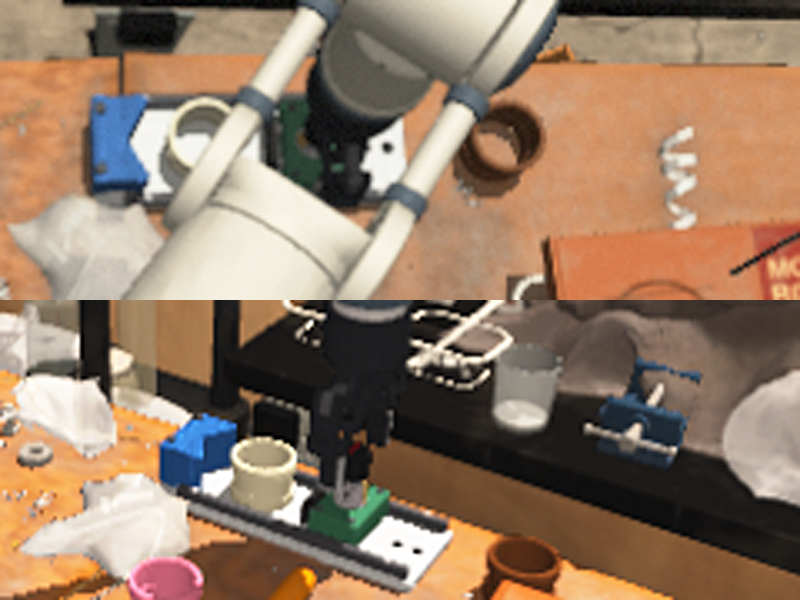

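The knob (crop px about (355,450)) stands between the two fingers in the scene view, and the top view shows no clash. I'll close gently.

```bash
python3 -m handwheel '0 0 -0.06 0 0 0 0;0 0 0 0 0 0 0.2;0 0 0 0 0 0 0.2;0 0 0 0 0 0 0.2;0 0 0 0 0 0 0.2' 20
python3 -m handwheel '0 0 0 0 0 0 0.32;0 0 0 0 0 0 0.32;0 0 0 0 0 0 0.32'
python3 -m handwheel '0 0 0 0 0 0 0.5;0 0 0 0 0 0 0.5;0 0 0 0 0 0 0.5'
```

```text
time: 3.7
ee_pos: [481.7, -269.2, 244.0]
orientation: [2.191, 2.251, 0.0]
contact_force: [0.5, 0.5, 0.2]
gripper_width: 0.4
grasp_force: 0.0
time: 4.0
ee_pos: [481.9, -269.1, 244.0]
orientation: [2.19, 2.251, 0.001]
contact_force: [3.1, -0.4, 1.0]
gripper_width: 0.341
grasp_force: 16.0
time: 4.3
ee_pos: [481.8, -269.2, 244.0]
orientation: [2.19, 2.251, 0.001]
contact_force: [3.5, 0.4, 1.9]
gripper_width: 0.341
grasp_force: 19.9
```

```bash
python3 -m handwheel '0.0 0 0 0 0 0 0.8;0 0 0 0 0 0 0.8' 45
python3 -m handwheel '0 0 -0.12 0 0 0 0.8;0 0 -0.12 0 0 0 0.8;0 0 0 0 0 0 0.8;0 0 0 0 0 0 0.8'
python3 -m handwheel '0 0 -0.12 0 0 0 0.8;0 0 -0.12 0 0 0 0.8;0 0 0 0 0 0 0.8;0 0 0 0 0 0 0.8'
python3 -m handwheel '0 0 -0.08 0 0 0 0.8;0 0 0 0 0 0 0.8;0 0 0 0 0 0 0.8'
```

```text
time: 4.5
ee_pos: [481.8, -269.2, 244.2]
orientation: [2.19, 2.251, 0.001]
contact_force: [4.4, -0.1, 2.8]
gripper_width: 0.332
grasp_force: 44.3
time: 4.9
ee_pos: [481.8, -269.1, 247.9]
orientation: [-2.191, -2.251, -0.001]
contact_force: [7.1, -1.3, -6.7]
gripper_width: 0.332
grasp_force: 45.0
time: 5.3
ee_pos: [481.8, -269.1, 253.4]
orientation: [-2.19, -2.251, -0.001]
contact_force: [8.0, -1.3, -9.0]
gripper_width: 0.333
grasp_force: 45.0
time: 5.6
ee_pos: [481.8, -269.1, 255.2]
orientation: [-2.19, -2.25, -0.001]
contact_force: [7.8, -1.5, -10.1]
gripper_width: 0.334
grasp_force: 45.1
```

```bash
python3 -m handwheel '0 0.0 -0.12 0 0 0 0.8;0 0 0 0 0 0 0.8;0 0 0 0 0 0 0.8'
python3 -m handwheel '0 0 -0.05 0 0 0 0.8;0 0 0 0 0 0 0.8;0 0 0 0 0 0 0.8'
```

```text
time: 5.9
ee_pos: [481.8, -269.1, 258.0]
orientation: [-2.19, -2.25, -0.001]
contact_force: [8.9, -1.9, -9.4]
gripper_width: 0.337
grasp_force: 45.1
time: 6.2
ee_pos: [481.8, -269.1, 259.1]
orientation: [-2.19, -2.25, -0.0]
contact_force: [8.6, -2.4, -10.4]
gripper_width: 0.332
grasp_force: 45.2
```

```bash
python3 -m handwheel '0 0.04 -0.03 0 0 0 0.8;0 0 0 0 0 0 0.8;0 0 0 0 0 0 0.8'
python3 -m handwheel '0 0 0 0 0 0.4 0.8;0 0 0 0 0 0.4 0.8;0 0 0 0 0 0 0.8'
```

```text
time: 6.5
ee_pos: [482.4, -269.1, 259.5]
orientation: [-2.189, -2.249, 0.001]
contact_force: [6.9, -2.6, -9.7]
gripper_width: 0.329
grasp_force: 45.1
time: 6.8
ee_pos: [482.4, -269.2, 259.4]
orientation: [-2.296, -2.139, 0.002]
contact_force: [6.4, -2.4, -10.7]
gripper_width: 0.335
grasp_force: 45.2
```

```bash
python3 -c "
from h import *
print(readout.sense()['ft_torque'])"; python3 -m handwheel '0 0 0 0 0 0.4 0.8;0 0 0 0 0 0.4 0.8;0 0 0 0 0 0 0.8'; python3 -c "
from h import *
print(readout.sense()['ft_torque'])"
```

```text
[-0.49280887 -1.25626724 -0.07120438]
time: 7.1
ee_pos: [482.2, -269.2, 259.3]
orientation: [-2.396, -2.027, 0.003]
contact_force: [5.7, -2.9, -10.3]
gripper_width: 0.332
grasp_force: 45.2
[-0.45889783 -1.18954581 -0.00749861]
```

```bash
python3 -m handwheel '0 0 0 0 0 0.8 0.8;0 0 0 0 0 0.8 0.8;0 0 0 0 0 0.8 0.8;0 0 0 0 0 0.8 0.8;0 0 0 0 0 0 0.8'; python3 -m handwheel '0 0 0 0 0 0.8 0.8;0 0 0 0 0 0.8 0.8;0 0 0 0 0 0.8 0.8;0 0 0 0 0 0.8 0.8;0 0 0 0 0 0 0.8';  python3 -m handwheel '0 0 0 0 0 0.8 0.8;0 0 0 0 0 0.8 0.8;0 0 0 0 0 0.4 0.8;0 0 0 0 0 0 0.8;0 0 0 0 0 0 0.8'; python3 -c "
from h import *
s=readout.sense();print(s['ft_torque'],cv2.Rodrigues(s['orientation'])[0][:2,1])"
```

```text
time: 7.6
ee_pos: [481.9, -269.1, 259.3]
orientation: [-2.738, -1.532, 0.005]
contact_force: [3.7, -2.2, -10.3]
gripper_width: 0.336
grasp_force: 45.1
time: 8.1
ee_pos: [481.7, -268.8, 259.9]
orientation: [-2.978, -0.985, 0.007]
contact_force: [-0.3, 0.7, -10.1]
gripper_width: 0.333
grasp_force: 45.1
time: 8.6
ee_pos: [481.8, -268.6, 260.8]
orientation: [-3.074, -0.626, 0.007]
contact_force: [-4.2, 2.7, -10.9]
gripper_width: 0.332
grasp_force: 45.1
[0.74427031 0.82369286 0.02812919] [ 0.3908442  -0.92044354]
```

```bash
python3 -m handwheel '0 0 0 0 0 0.5 0.8;0 0 0 0 0 0.45 0.8;0 0 0 0 0 0 0.8;0 0 0 0 0 0 0.8';  python3 -c "
from h import *
s=readout.sense();print(s['ft_torque'],cv2.Rodrigues(s['orientation'])[0])"
```

```text
time: 9.0
ee_pos: [481.8, -268.4, 261.1]
orientation: [-3.105, -0.449, 0.007]
contact_force: [-5.4, 5.5, -9.6]
gripper_width: 0.334
grasp_force: 45.2
[ 0.90444587  0.90165116 -0.01199946] [[ 0.95910594  0.28300492 -0.00489987]
 [ 0.28302295 -0.95910682  0.00347996]
 [-0.00371465 -0.00472443 -0.99998194]]
```

```bash
python3 -m handwheel '-0.02 -0.03 0.1 0 0 0 0.8;0 0 0.1 0 0 0 0.8;0 0 0 0 0 0 0.8;0 0 0 0 0 0 0.8';python3 -m handwheel '0 0 0.06 0 0 0 0.8;0 0 0.06 0 0 0 0.8;0 0 0 0 0 0 0.8;0 0 0 0 0 0 0.8';  python3 -c "
from h import *
s=readout.sense();print(s['ft_torque'],cv2.Rodrigues(s['orientation'])[0][:,1])"
```

```text
time: 9.4
ee_pos: [481.4, -268.1, 256.8]
orientation: [-3.107, -0.448, 0.004]
contact_force: [-4.9, 3.6, -9.5]
gripper_width: 0.333
grasp_force: 45.3
time: 9.8
ee_pos: [481.4, -268.1, 254.2]
orientation: [-3.107, -0.448, 0.004]
contact_force: [-4.4, 4.9, -7.2]
gripper_width: 0.333
grasp_force: 45.5
[ 0.86029418  0.94029777 -0.00864888] [ 0.28243389 -0.9592828  -0.00275728]
```

```bash
python3 -m handwheel '0 0 0.04 0 0 0 0.8;0 0 0 0 0 0 0.8;0 0 0 0 0 0 0.8';python3 -m handwheel '0 0 0.04 0 0 0 0.8;0 0 0 0 0 0 0.8;0 0 0 0 0 0 0.8';  python3 -c "
from h import *
s=readout.sense();print(s['ft_torque'],cv2.Rodrigues(s['orientation'])[0][:,1])"
```

```text
time: 10.1
ee_pos: [481.4, -268.1, 254.0]
orientation: [-3.107, -0.448, 0.003]
contact_force: [-6.4, 5.0, -4.4]
gripper_width: 0.333
grasp_force: 45.9
time: 10.4
ee_pos: [481.4, -268.1, 253.9]
orientation: [-3.108, -0.448, 0.002]
contact_force: [-8.4, 5.5, -1.7]
gripper_width: 0.33
grasp_force: 46.2
[1.28667764 1.40236311 0.04883309] [ 0.28255755 -0.95924838 -0.0019429 ]
```

```bash
python3 -m handwheel '0 0 0 0 0 0 0.1;0 0 0 0 0 0 0.1;0 0 0 0 0 0.72 0.1;0 0 0 0 0 0.72 0.1;0 0 0 0 0 0.72 0.1'; python3 -m handwheel '0 0 -0.04 0 0 0 0.1;0 0 0 0 0 0 0.1'; python3 - <<'E'
from h import *
s=readout.sense();print(s['ft_torque'],cv2.Rodrigues(s['orientation'])[0])
t=optics.grab_frame("top")[:,:,::-1];s=optics.grab_frame("scene")[:,:,::-1]
o=np.zeros((600,800,3),np.uint8)
o[:300]=cv2.resize(t[150:213,265:433],(800,300),interpolation=cv2.INTER_CUBIC);o[300:,:600]=cv2.resize(s[190:260,285:425],(600,300),interpolation=cv2.INTER_CUBIC)
cv2.imwrite("pics/c3.png",o)
E
```

```text
time: 10.9
ee_pos: [482.5, -269.1, 254.7]
orientation: [3.139, 0.035, 0.006]
contact_force: [0.1, 0.5, 0.6]
gripper_width: 0.455
grasp_force: 0.0
time: 11.1
ee_pos: [482.3, -268.9, 255.1]
orientation: [3.14, 0.043, 0.004]
contact_force: [-0.6, 0.0, 0.0]
gripper_width: 0.455
grasp_force: 0.0
[-0.04612561 -0.02420077 -0.00784459] [[ 0.99962314  0.02733865  0.00248648]
 [ 0.02734307 -0.99962456 -0.00176187]
 [ 0.00243738  0.00182919 -0.99999536]]
```

View pics/c3.png

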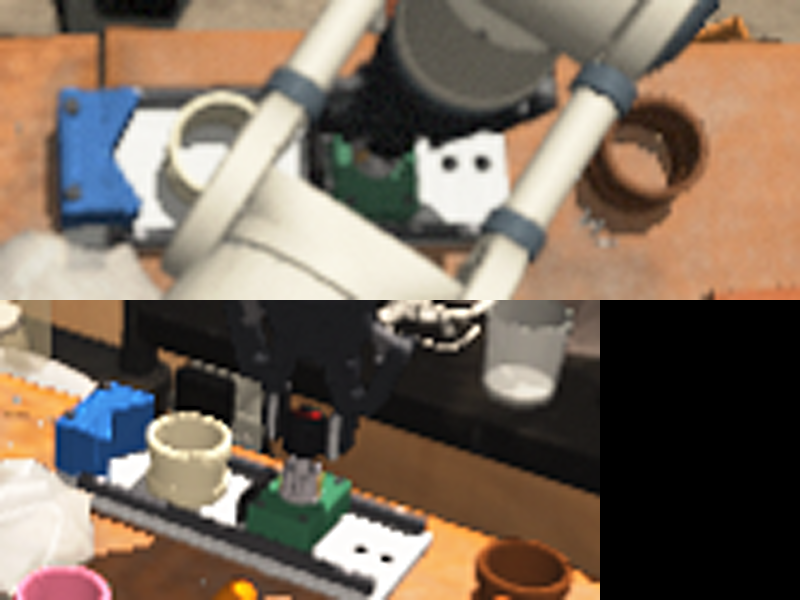

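The knob now stands raised in the notch, at about (305,425) in the lower crop, with its red line turned along y. The fingers are clear of it on both sides and the force reads zero. Next I'll push with the rear finger.

```bash
python3 -m handwheel '0 -0.08 0 0 0 0 0.1;0 -0.08 0 0 0 0 0.1;0 0 0 0 0 0 0.1';python3 -m handwheel '0 -0.08 0 0 0 0 0.1;0 0 0 0 0 0 0.1';python3 -m handwheel '0 -0.08 0 0 0 0 0.1;0 0 0 0 0 0 0.1';python3 -m handwheel '0 -0.08 0 0 0 0 0.1;0 0 0 0 0 0 0.1'
```

```text
time: 11.5
ee_pos: [481.9, -264.2, 253.6]
orientation: [-3.141, -0.04, 0.0]
contact_force: [0.2, -0.4, 0.6]
gripper_width: 0.446
grasp_force: 0.0
time: 11.7
ee_pos: [481.8, -262.6, 253.7]
orientation: [3.141, 0.039, -0.0]
contact_force: [0.2, -1.2, -0.1]
gripper_width: 0.448
grasp_force: 0.6
time: 11.9
ee_pos: [481.7, -261.3, 253.9]
orientation: [3.139, 0.038, 0.001]
contact_force: [-0.1, -5.0, -1.0]
gripper_width: 0.447
grasp_force: 2.8
time: 12.1
ee_pos: [481.5, -260.1, 254.0]
orientation: [3.136, 0.036, 0.001]
contact_force: [0.6, -9.6, -2.6]
gripper_width: 0.451
grasp_force: 4.9
```

```bash
for i in 1 2 3; do :; done; python3 -m handwheel '0 -0.08 0 0 0 0 0.1;0 0 0 0 0 0 0.1';python3 -m handwheel '0 -0.08 0 0 0 0 0.1;0 0 0 0 0 0 0.1';python3 -m handwheel '0 -0.08 0 0 0 0 0.1;0 -0.08 0 0 0 0 0.1;0 0 0 0 0 0 0.1';python3 -m handwheel '0 -0.08 0 0 0 0 0.1;0 -0.08 0 0 0 0 0.1;0 0 0 0 0 0 0.1'
```

```text
time: 12.3
ee_pos: [481.4, -258.4, 254.0]
orientation: [3.135, 0.036, 0.001]
contact_force: [1.4, -11.3, -1.7]
gripper_width: 0.448
grasp_force: 5.6
time: 12.5
ee_pos: [481.4, -256.5, 254.0]
orientation: [3.135, 0.036, 0.001]
contact_force: [1.1, -11.6, -2.8]
gripper_width: 0.449
grasp_force: 5.7
time: 12.8
ee_pos: [481.3, -252.5, 254.1]
orientation: [3.135, 0.036, 0.001]
contact_force: [0.5, -11.4, -2.9]
gripper_width: 0.447
grasp_force: 5.7
time: 13.1
ee_pos: [481.2, -248.5, 254.0]
orientation: [3.135, 0.036, 0.001]
contact_force: [1.0, -10.8, -2.4]
gripper_width: 0.447
grasp_force: 5.7
```

```bash
python3 -m handwheel '0 -0.08 0 0 0 0 0.1;0 -0.08 0 0 0 0 0.1;0 -0.08 0 0 0 0 0.1;0 0 0 0 0 0 0.1';python3 -m handwheel '0 -0.08 0 0 0 0 0.1;0 -0.08 0 0 0 0 0.1;0 0 0 0 0 0 0.1';python3 -m handwheel '0 -0.08 0 0 0 0 0.1;0 0 0 0 0 0 0.1';python3 -m handwheel '0 -0.08 0 0 0 0 0.1;0 0 0 0 0 0 0.1';python3 -m handwheel '0 -0.06 0 0 0 0 0.1;0 0 0 0 0 0 0.1'
```

```text
time: 13.5
ee_pos: [481.0, -242.4, 254.0]
orientation: [3.135, 0.036, 0.001]
contact_force: [0.3, -11.8, -3.0]
gripper_width: 0.449
grasp_force: 5.7
time: 13.8
ee_pos: [480.9, -238.5, 254.0]
orientation: [3.135, 0.036, 0.001]
contact_force: [0.1, -11.4, -2.3]
gripper_width: 0.452
grasp_force: 5.7
time: 14.0
ee_pos: [480.8, -236.5, 254.0]
orientation: [3.135, 0.036, 0.001]
contact_force: [0.1, -11.0, -2.1]
gripper_width: 0.448
grasp_force: 5.8
time: 14.2
ee_pos: [480.8, -234.6, 254.0]
orientation: [3.135, 0.035, 0.001]
contact_force: [0.4, -11.6, -1.0]
gripper_width: 0.453
grasp_force: 5.9
time: 14.4
ee_pos: [480.7, -233.1, 254.0]
orientation: [3.135, 0.036, 0.001]
contact_force: [0.1, -12.1, -1.9]
gripper_width: 0.453
grasp_force: 6.0
```

```bash
python3 - <<'E'
from h import *
t=optics.grab_frame("top")[:,:,::-1];s=optics.grab_frame("scene")[:,:,::-1]
o=np.zeros((600,800,3),np.uint8)
o[:300]=cv2.resize(t[150:213,265:433],(800,300),interpolation=cv2.INTER_CUBIC);o[300:,:600]=cv2.resize(s[190:260,285:425],(600,300),interpolation=cv2.INTER_CUBIC)
cv2.imwrite("pics/c4.png",o)
E
```

```text
(no output)
```

View pics/c4.png

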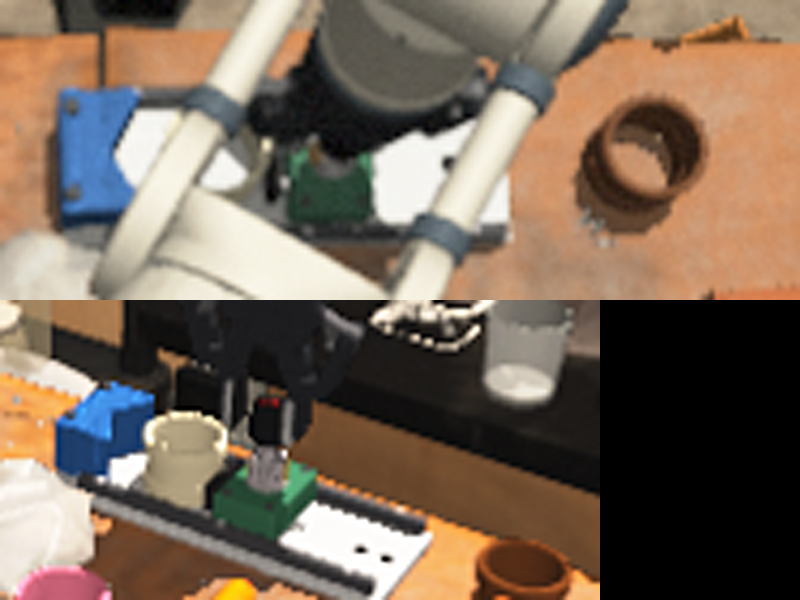

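The stop has moved up to the coupling, with the pad at about (215,490) in the lower crop. The coupling stands upright and the finger force is starting to rise. I'll carry on in small steps.

```bash
for k in 1; do python3 -m handwheel '0 -0.08 0 0 0 0 0.1;0 0 0 0 0 0 0.1'; python3 -m handwheel '0 -0.08 0 0 0 0 0.1;0 0 0 0 0 0 0.1'; python3 -m handwheel '0 -0.08 0 0 0 0 0.1;0 0 0 0 0 0 0.1';python3 -m handwheel '0 -0.08 0 0 0 0 0.1;0 0 0 0 0 0 0.1'; done | grep -E 'ee_pos|force'
```

```text
ee_pos: [480.6, -231.1, 254.1]
contact_force: [-0.3, -11.6, -2.6]
grasp_force: 6.0
ee_pos: [480.6, -229.1, 254.1]
contact_force: [0.1, -12.1, -1.9]
grasp_force: 6.0
ee_pos: [480.5, -227.1, 254.0]
contact_force: [0.0, -12.2, -1.7]
grasp_force: 6.0
ee_pos: [480.5, -225.1, 254.0]
contact_force: [-0.1, -12.4, -1.4]
grasp_force: 6.0
```

Coupling is sliding with the stop. Continue.

```bash
(python3 -m handwheel '0 -0.08 0 0 0 0 0.1;0 0 0 0 0 0 0.1'; python3 -m handwheel '0 -0.08 0 0 0 0 0.1;0 0 0 0 0 0 0.1'; python3 -m handwheel '0 -0.06 0 0 0 0 0.1;0 0 0 0 0 0 0.1')| grep -E 'ee_pos|force'
```

```text
ee_pos: [480.4, -223.1, 254.0]
contact_force: [-0.6, -11.9, -1.8]
grasp_force: 6.0
ee_pos: [480.4, -221.1, 254.0]
contact_force: [0.0, -11.4, -1.5]
grasp_force: 6.0
ee_pos: [480.3, -219.6, 254.0]
contact_force: [-0.5, -11.9, -1.5]
grasp_force: 6.0
```

```bash
(python3 -m handwheel '0 -0.06 0 0 0 0 0.1;0 0 0 0 0 0 0.1'; python3 -m handwheel '0 -0.06 0 0 0 0 0.1;0 0 0 0 0 0 0.1'; python3 -m handwheel '0 -0.06 0 0 0 0 0.1;0 0 0 0 0 0 0.1')| grep -E 'ee_pos|force'
```

```text
ee_pos: [480.3, -218.1, 254.0]
contact_force: [-0.8, -11.3, -3.4]
grasp_force: 6.1
ee_pos: [480.3, -216.6, 254.0]
contact_force: [-0.5, -11.9, -0.8]
grasp_force: 6.1
ee_pos: [480.2, -215.1, 254.0]
contact_force: [0.3, -11.5, -2.0]
grasp_force: 6.1
```

```bash
(python3 -m handwheel '0 -0.06 0 0 0 0 0.1;0 0 0 0 0 0 0.1'; python3 -m handwheel '0 -0.06 0 0 0 0 0.1;0 0 0 0 0 0 0.1'; python3 -m handwheel '0 -0.06 0 0 0 0 0.1;0 0 0 0 0 0 0.1')| grep -E 'ee_pos|force'
```

```text
ee_pos: [480.2, -213.6, 254.0]
contact_force: [-0.4, -12.2, -1.1]
grasp_force: 6.1
ee_pos: [480.1, -212.1, 254.0]
contact_force: [-1.2, -11.8, -1.4]
grasp_force: 6.1
ee_pos: [480.1, -210.7, 254.0]
contact_force: [-0.8, -12.8, -1.8]
grasp_force: 6.1
```

```bash
(python3 -m handwheel '0 -0.06 0 0 0 0 0.1;0 0 0 0 0 0 0.1'; python3 -m handwheel '0 -0.06 0 0 0 0 0.1;0 0 0 0 0 0 0.1')| grep -E 'ee_pos|force'
```

```text
ee_pos: [480.1, -209.1, 254.0]
contact_force: [0.2, -12.3, -2.4]
grasp_force: 6.1
ee_pos: [480.0, -207.7, 254.0]
contact_force: [-1.0, -12.1, -2.2]
grasp_force: 6.2
```

```bash
python3 - <<'E'
from h import *
t=optics.grab_frame("top")[:,:,::-1];s=optics.grab_frame("scene")[:,:,::-1]
o=np.zeros((600,800,3),np.uint8)
o[:300]=cv2.resize(t[150:213,265:433],(800,300),interpolation=cv2.INTER_CUBIC);o[300:,:600]=cv2.resize(s[190:260,285:425],(600,300),interpolation=cv2.INTER_CUBIC)
cv2.imwrite("pics/c5.png",o)
E
```

```text
(no output)
```

View pics/c5.png

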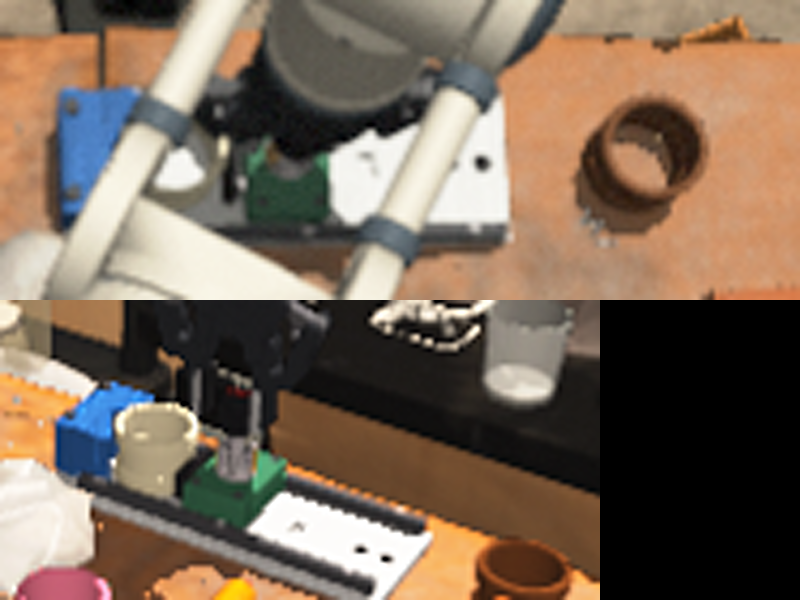

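The coupling, at about (155,445) in the lower crop, is upright and almost in the V. I'll keep the steps small.

```bash
(python3 -m handwheel '0 -0.06 0 0 0 0 0.1;0 0 0 0 0 0 0.1'; python3 -m handwheel '0 -0.06 0 0 0 0 0.1;0 0 0 0 0 0 0.1')| grep -E 'ee_pos|force'
```

```text
ee_pos: [480.0, -206.5, 254.1]
contact_force: [-0.5, -14.0, -2.2]
grasp_force: 6.9
ee_pos: [479.9, -205.1, 254.1]
contact_force: [-0.6, -15.4, -2.6]
grasp_force: 7.4
```

```bash
(python3 -m handwheel '0 -0.06 0 0 0 0 0.1;0 0 0 0 0 0 0.1;0 0 0 0 0 0 0.1')| grep -E 'ee_pos|force'
```

```text
ee_pos: [479.9, -203.8, 254.1]
contact_force: [-0.3, -15.7, -1.0]
grasp_force: 7.8
```

```bash
python3 -m handwheel '0 0.06 0 0 0 0 0.1;0 0.06 0 0 0 0 0.1;0 0.06 0 0 0 0 0.1;0 0 0 0 0 0 0.1;0 0 0 0 0 0 0.1' | grep -E 'ee_pos|force'
python3 -m handwheel '0 0 0 0 0 0 -0.6;0 0 0 0 0 0 -0.6;0 0 0 0 0 0 -0.6;0 0 0 0 0 0 -0.6'| grep -E 'ee_pos|force'
python3 -m handwheel '0 0 -0.3 0 0 0 -0.6;0 0 -0.6 0 0 0 -0.6;0 0 -0.8 0 0 0 -0.6;0 0 -0.8 0 0 0 -0.6;0 0 -0.8 0 0 0 -0.6'| grep -E 'ee_pos|force'
python3 -m handwheel '-1 1 -0.6 0 0 0 -0.6;-1 1 -0.6 0 0 0 -0.6;-1 1 -0.6 0 0 0 -0.6;-1 1 -0.6 0 0 0 -0.6;-1 1 0 0 0 0 -0.6'| grep -E 'ee_pos|force'
python3 -m handwheel '0 1 0 0 0 0 -0.6;0 1 0 0 0 0 -0.6;0 1 0 0 0 0 -0.6;0 1 0 0 0 0 -0.6;0 0 0 0 0 0 -0.6'| grep -E 'ee_pos|force'
python3 - <<'E'
from h import *
t=optics.grab_frame("top")[:,:,::-1];s=optics.grab_frame("scene")[:,:,::-1]
o=np.zeros((600,800,3),np.uint8)
o[:300]=cv2.resize(t[150:213,265:433],(800,300),interpolation=cv2.INTER_CUBIC);o[300:,:600]=cv2.resize(s[190:260,285:425],(600,300),interpolation=cv2.INTER_CUBIC)
cv2.imwrite("pics/c6.png",o)
E
```

```text
ee_pos: [480.1, -206.4, 253.8]
contact_force: [-2.1, -6.6, 0.1]
grasp_force: 3.0
ee_pos: [480.5, -205.3, 253.7]
contact_force: [0.5, 0.5, 0.4]
grasp_force: 0.0
ee_pos: [480.3, -205.5, 338.7]
contact_force: [-0.5, -1.1, -0.3]
grasp_force: 0.0
ee_pos: [357.3, -334.2, 400.8]
contact_force: [-0.1, 0.3, 0.5]
grasp_force: 0.0
ee_pos: [360.5, -435.6, 396.8]
contact_force: [0.4, 0.3, 0.4]
grasp_force: 0.0
```

View pics/c6.png

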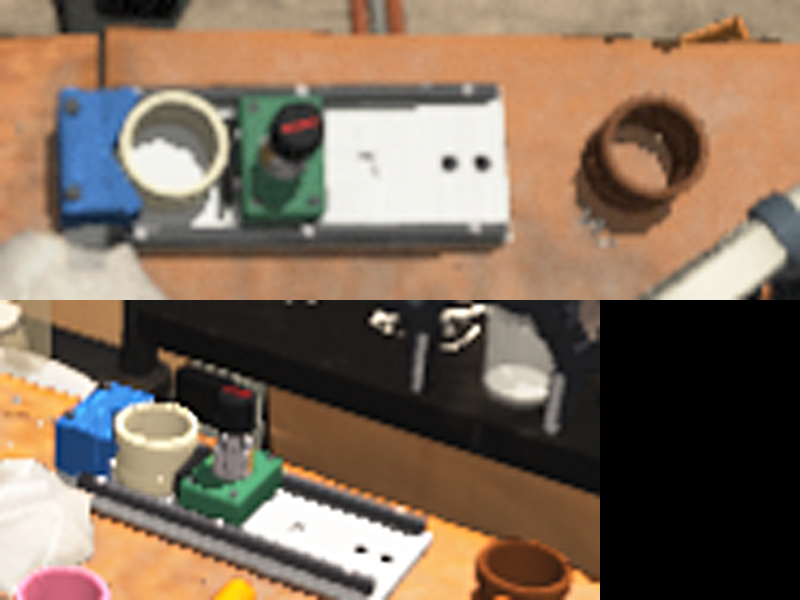

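The coupling is seated in the V at (172,143) with the pad against it. The knob is raised with its red line turned, and the arm is clear of everything. I'll hand it in.

```bash
python3 -c "
from workcell import job
print(job.hand_in())"
```

```text
the job is handed in; nothing more can be done
None
```

I handed the job in, but no verdict came back: the plunger is parked in its rest notch and the coupling sits upright in the V, pressed by the pad with an estimated 4.5 N, with the arm clear and the bystanders untouched.

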